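Push the marble board through the post gap to the stop

ROBOT

A 6-joint arm with a two-finger parallel gripper is mounted at the origin on the work surface. World frame = base frame: x ahead of the robot, y to its left, z up, the work surface at z = 0. Lengths are in m, angles in rad, forces in N, time in s.
With the tool pointing down it reaches from about 0.25 to 0.775 m from the base axis. Payload 4 kg.
Tool frame: the origin (TCP) lies at the very end of the fingers, on their centre line; the grasp point (between the pads) lies 19 mm behind it; z points along the fingers, y is the line along which they close (so a half turn about z gives the same grasp; the last joint's range is limited). The gripper opens to 94 mm and grips with 3 to 60 N. Pads are 16 mm wide; open, the fingers measure 119 mm over their backs; the gripper's body (75 mm by 177 mm) begins 78 mm behind the grasp point.
Start: joints at [1.243, 0.087, 1.371, -0, 1.684, -0.103], TCP at [0.123, 0.536, 0.206] pointing down, gripper open.
Joint ranges: [-3.1, 3.1], [-0.76, 2.03], [0.27, 2.55], [-1.08, 4.22], [0.17, 2.65], [-2.57, 2.57]. Speed limits (rad/s): [2.79, 2.79, 3.14, 3.14, 3.14, 3.14].

INTERFACE

Orientations are given as a unit quaternion [x, y, z, w].
In Python, from workcell import bot gives the robot as it stands. The module is installed in compiled form; this text tells all that it offers.
- The arm moves only by the tool apply_moves, never from a script. Its argument "rows" is a list of rows, each a list of 2 entries, a list of its own where there are three numbers: the shift along the world's x, y, z normalised to -1 to 1, where 1 is 500 mm, then the turn, a rotation vector about the world's x, y, z normalised to -1 to 1, where 1 is pi rad. A call has 1 to 5 rows; each row shifts and turns the commanded pose from where the row before left it; what a row does not reach is not made up. A row lasts 1/10 s, in which the tool goes at most 50 mm and 8.59 degrees, less where a joint would pass 70% of its speed; a pose out of reach is approached as far as the arm can. A call with a number of a shift or a turn outside -1 to 1 is refused whole. A call with a gripper value outside its range is refused whole. "jaw" is the opening in per cent of the stroke, from 0 (shut) to 100 (fully open), set as the call begins (left out, the last holds). The fingers move at their own pace and stop on an object; "force" is the grip in N (left out, the last holds). Time passes only in rows, so rows that do not move let the fingers close. It gives the time, the measured TCP pose, the force, the opening and the grip force at its end, in the units of the state.
- bot.get_obs(): the state, without advancing time (a new reading comes with each control period).
- bot.read_camera(name): name is "scene" or "side" or "wrist"; returns the picture (400x640x3 uint8, blue, green, red); there is no depth.
- bot.camera_info(name): a dict with "fx", "fy", "cx", "cy" (pixels), "R" (3x3) and "t" (3): a world point X has camera coordinates R X + t. Camera axes: x right, y down, z forward; pixel columns grow to the right and rows downward; lengths in m; the calibration is good to about 2 mm. The wrist camera is an equidistant fisheye: a pixel r from the principal point sees the ray r / f radians off the axis. A picture is of the moment at which its call begins: read the wrist's pose just before it. camera_info takes no time and is no camera call; for the wrist camera it gives the pose at the moment of the call.
- bot.sign_off(): hands the job in; it is judged then, once.
Trained networks look in the newest picture that a camera, given by its name, has taken for a name from the list of things; names that differ only in an ending like _2 or _b are one class to them, and where a whole thing is asked for, a point or a joint stands for the part that bears it (a point fixed in the world has none). Each returns a list of dicts, best first, with "score" (0 to 1); they miss things now and then, are a little off and sometimes report something else, mostly with a low value. They report only what shows in the picture. A call takes as long as a camera call. They do not tell look-alikes from the thing itself.
- bot.boxes_of(camera, query): "rect" ([left, top, right, bottom] in pixels, round what is visible of it).
- bot.masks_of(camera, query): "region" (400x640 bool, what is visible of it) and "rect" ([left, top, right, bottom] in pixels, round what is visible of it).
The state is a dict: "time": time; "joint_positions": joint angles; "joint_vel": joint speeds; "joint_efforts": joint torques, N m; "tcp_pos": TCP position; "eef_rot": TCP orientation; "wrist_force": force on the tool from outside, world axes, zero at the start; "ft_torque": the same for the moment, N m; "grip_width": opening from 0.0 (shut) to 1.0 (fully open); "grip_force": force on a finger pad.
Only numpy, scipy, OpenCV 4.12 (cv2) and the standard library are available. Lean on these libraries where they do the work, as an engineer would, in place of code of your own. Each camera call takes 0.05 s, during which the arm holds its last target. There are 200 camera calls.

TASK

Push the wooden marble board along the counter, wide edge leading, through the narrow gap between the two squat wooden posts until its far edge rests square against the middle of the wooden stop rail under the tilted bin. Push it with the fingers only, flat on the counter: do not lift or tip it. Leave the clay toys, the spinning top, the cup and the bowl where they stand, and finish with the hand clear.

Things in the scene. Friction and masses are not known exactly. Their poses are not given: they have to be found in the camera images.
- board: loose marble board: solid light-wood slab, 96 mm (its x) by 110 mm (its y), 24 mm high, 3 by 4 dark hollows on top; about 0.25 kg, slides flat. Origin at the centre of its underside; its x axis starts within 0.5 rad of the stand's x axis. The 110 mm edge leads through the gap.
- stand: fixed marble stand. Origin on the counter at the middle of the stop rail's near face; x points the way the board must travel, square into the rail; y along the rail; z up. Behind the rail (x above 0.035) are the tilted bin and the tin funnel on a post, up to 245 mm high. With the board home its centre is at x = -0.048, y = 0 in this frame.
- gap (a point): point on the counter midway between the two squat round posts (each 40 mm diameter, 50 mm high, axes at y = +79 and -79 mm from here); clear width 118 mm, 4 mm a side round the board; axes as the stand's; 125 mm before the rail's face
- stop (a point): middle of the foot of the stop rail's near face (the stand's origin); the rail is 140 mm long, 20 mm thick and 30 mm high
- turtle: bystander: loose blue-glazed clay turtle, about 110 x 84 mm, 55 mm high; origin at the centre of its underside
- frog_a: bystander: loose green clay frog rattle, 54 mm wide, 48 mm high, beyond the +y post; origin at the centre of its underside
- frog_b: bystander: loose green clay frog rattle, 54 mm wide, 48 mm high, beyond the -y post; origin at the centre of its underside
- top: bystander: loose red wooden spinning top standing point up, 58 mm diameter, 68 mm high; origin at the centre of its underside
- cup: bystander: loose clay cup, 66 mm diameter, 65 mm high; origin at the centre of its underside
- bowl: bystander: loose clay bowl of marbles, 104 mm diameter, 45 mm high; origin at the centre of its underside
Things that resemble listed ones, but are neither listed nor needed, are in the scene too. There is more than one size of the board; the job needs the largest.

How it is judged:
On the way:
1. the board is between the two posts (x of board in the frame of stand between -0.15 and -0.1 m and y of board in the frame of stand between -0.014 and 0.014 m and z of board in the frame of stand below 0.006 m), for 0.05 s.
At the end, for the whole second after the job is handed in: the board lies flat and still on the counter past the gap, its far edge within 7 mm of the stop rail, square to it within 0.08 rad and centred on it within 15 mm (x of board in the frame of stand between -0.055 and -0.042 m and y of board in the frame of stand between -0.015 and 0.015 m and z of board in the frame of stand below 0.004 m and angle between the x axis of board and the x axis of stand, either way round below 0.08 rad and angle between board's own z axis and vertical below 0.05 rad and linear speed of board below 0.01 m/s); the robot touches nothing.
It fails at once if the board is lifted or carried (more than 10 mm off the counter) (height (world z) of board above 0.01 m).
It fails at once if the board is tipped (more than 0.15 rad) (angle between board's own z axis and vertical above 0.15 rad).
It fails at once if a bystander is moved more than 15 mm (distance of any of turtle, frog_a, frog_b, top, cup, bowl from where it was at the start of the episode above 0.015 m).
It fails at once if the board is pushed with the arm or the gripper's body instead of the fingers (contact force between the arm and board above 2 N).
It also fails if it takes over 72 s, if anything falls off the work surface, if the arm or the gripper's body presses on something with over 40 N, if the wrist force passes 120 N, or if a joint passes its speed limit or range.

## Working session

There is one attempt and no reset: what is moved stays moved. The work goes in short steps, Python scripts to look and compute and a tool call to move; the robot and the scene stay as the last step left them, time stands still between calls to the robot, and variables do not carry over. Pictures are saved under pics/ and viewed, at most 10 in all, crops included, and the job is handed in when it is done.

Besides the shell and the picture viewer there is one more tool, called by a JSON object that holds its "name" and its "arguments", one argument or row to a line. apply_moves: Moves the arm, as the interface text tells. Scaled input: -1 to 1 covers 500 mm each way for a shift and pi rad each way for a turn. Its arguments: {"type":"object","properties":{"rows":{"type":"array","items":{"type":"array"}},"jaw":{"type":"number"},"force":{"type":"number"}},"required":["rows"]}

```bash
mkdir -p pics; python3 - <<'E'
from workcell import bot
import cv2,numpy as np
s=bot.get_obs();print(s)
for n in ["scene","side"]:
    im=bot.read_camera(n);cv2.imwrite(f"pics/{n}0.png",im)
    c=bot.camera_info(n);print(n,c)
    for q in ["board","stand","turtle","frog_a","top","cup","bowl"]:
        print(q,[(d['rect'],round(d['score'],2)) for d in bot.boxes_of(n,q)][:4])
E
```

```text
{'time': 0.0, 'joint_positions': array([ 1.24290318e+00,  8.79793024e-02,  1.37224850e+00, -2.78246378e-05,
        1.68358079e+00, -1.03109530e-01]), 'joint_vel': array([-0.00022003, -0.00070684,  0.00026654, -0.00068544, -0.00129743,
       -0.00121515]), 'joint_efforts': array([-1.99434248e-04, -3.40182889e+01, -3.02428830e+01,  7.16803595e-02,
        3.30797606e-02, -1.46070120e-04]), 'tcp_pos': array([0.12243557, 0.53564147, 0.20429381]), 'eef_rot': array([ 1.12156808e-01,  9.93689903e-01, -1.08529582e-03, -2.23418790e-04]), 'wrist_force': array([-0.74282642, -0.35228673, -0.03675767]), 'ft_torque': array([ 0.00787945, -0.00171347,  0.02546187]), 'grip_force': 0.0, 'grip_width': 1.00196152445607}
scene {'fx': 364.7364257327733, 'fy': 364.7364257327733, 'cx': 318.0654058401848, 'cy': 198.94763479518633, 'R': array([[-0.35995223,  0.93289772, -0.01167219],
       [ 0.81592618,  0.30870329, -0.48884226],
       [-0.45243658, -0.1854835 , -0.87229411]]), 't': array([ 0.21869004, -0.46124203,  1.16056505])}
board [([293.3, 138.9, 350.4, 188.0], 0.89), ([247.6, 141.1, 283.5, 169.4], 
[... 540 characters left out ...]
 array([[ 9.99762836e-01, -1.52024644e-02,  1.55935003e-02],
       [-4.13039790e-04, -7.29135414e-01, -6.84369328e-01],
       [ 2.17738736e-02,  6.84200580e-01, -7.28968768e-01]]), 't': array([-0.57759556,  0.04481003,  0.91548266])}
board [([263.1, 277.6, 309.9, 319.9], 0.87), ([238.7, 166.8, 273.1, 194.4], 0.85), ([243.5, 204.5, 305.0, 260.1], 0.79), ([337.5, 100.7, 522.9, 277.9], 0.49)]
stand [([377.6, 173.4, 400.9, 201.6], 0.5)]
turtle []
frog_a [([342.5, 284.3, 374.8, 325.7], 0.93), ([327.7, 168.2, 355.6, 192.9], 0.68)]
top [([296.6, 353.5, 362.4, 398.0], 0.64), ([375.0, 175.6, 400.3, 200.2], 0.58)]
cup [([396.9, 270.1, 434.7, 309.9], 0.57)]
bowl [([299.1, 353.7, 360.9, 399.8], 0.88)]
```

View pics/scene0.png

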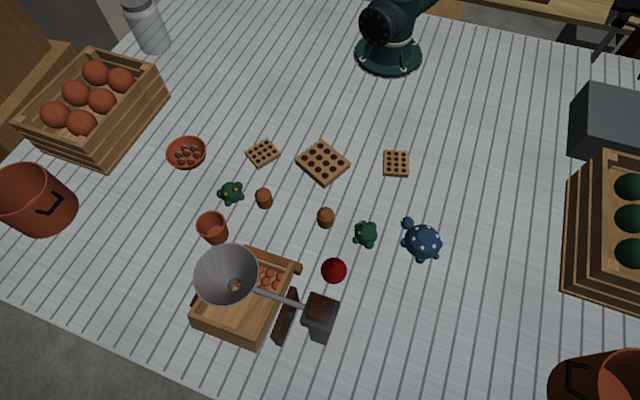

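View pics/side0.png

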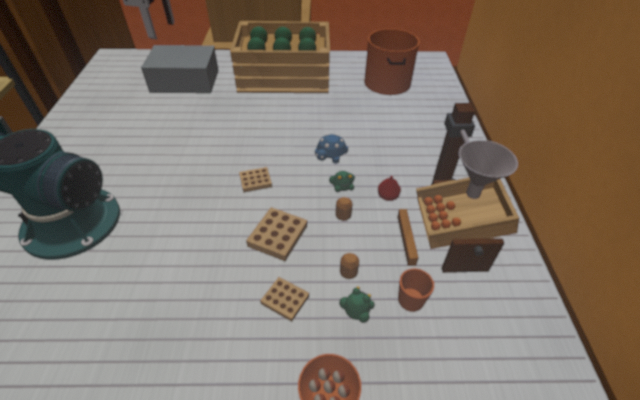

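Scene: the three boards are at (262,153) medium, (323,162) large and (396,163) small. The posts are at (264,198) and (326,217). The rail is mostly hidden behind the funnel. Side: the large board is at (278,233), the medium at (285,298) and the small at (256,180). The posts are at (344,208) and (349,265), and the rail at (408,236). I choose the one with the largest measured footprint, at (323,162) in scene and (278,233) in side, and measure next.

```bash
cat > h.py <<'E'
import numpy as np,cv2
def ray(c,u,v):
    R=np.array(c['R']);t=np.array(c['t']);d=R.T@np.array([(u-c['cx'])/c['fx'],(v-c['cy'])/c['fy'],1]);return -R.T@t,d
def at(c,u,v,z):
    o,d=ray(c,u,v);return o+d*(z-o[2])/d[2]
def proj(c,X):
    p=np.array(c['R'])@np.asarray(X,float)+c['t'];return np.array([c['cx']+c['fx']*p[0]/p[2],c['cy']+c['fy']*p[1]/p[2]])
E
python3 - <<'E'
from workcell import bot
from h import *
for n in ["scene","side"]:
    im=bot.read_camera(n);c=bot.camera_info(n)
    for d in bot.masks_of(n,"board")[:4]:
        k=cv2.findContours(d['region'].astype(np.uint8),0,1)[0];k=max(k,key=cv2.contourArea)
        W=np.array([at(c,u,v,0.024)[:2] for u,v in k[:,0]],np.float32)
        r=cv2.minAreaRect(W*1000);print(n,d['score'],np.round(r[0]),np.round(r[1]),round(r[2],1))
    P={"scene":[(264,191),(326,209)],"side":[(344,202),(349,258)]}[n]
    for p in P: print('post top',at(c,*p,0.05).round(3))
    x0,y0,x1,y1={"scene":(230,130,390,250),"side":(230,160,430,310)}[n]
    cv2.imwrite(f"pics/{n}c.png",cv2.resize(im[y0:y1,x0:x1],None,fx=4,fy=4,interpolation=cv2.INTER_CUBIC))
c=bot.camera_info("side")
for p in [(400,210),(412,263),(405,209),(417,262)]: print('rail',at(c,*p,0.03).round(3))
E
```

```text
scene 0.97 [ 506. -193.] [77. 78.] 58.8
scene 0.88 [414. 136.] [82. 64.] 14.2
scene 0.85 [478. -38.] [119. 107.] 65.3
post top [ 0.622 -0.131  0.05 ]
post top [0.615 0.023 0.05 ]
side 0.96 [474. -51.] [123. 105.] 64.7
side 0.84 [ 500. -211.] [71. 78.] 60.0
side 0.55 [410. 117.] [73. 79.] 14.5
post top [0.622 0.014 0.05 ]
post top [ 0.624 -0.139  0.05 ]
rail [0.751 0.008 0.03 ]
rail [ 0.754 -0.138  0.03 ]
rail [0.763 0.011 0.03 ]
rail [ 0.765 -0.135  0.03 ]
```

View pics/scenec.png

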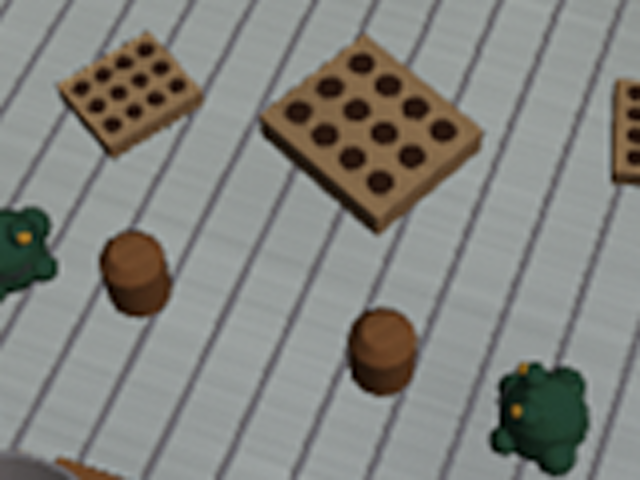

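View pics/sidec.png

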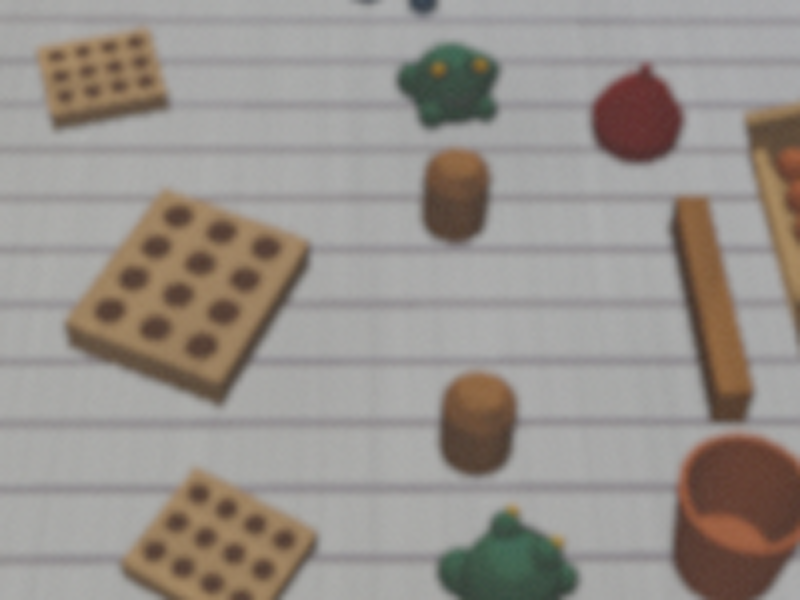

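Crops: the large board's corners are clean in both views, with its top face at scene crop (365,37), (483,133), (378,220), (262,120). It is the largest of the three, and the 3x4 hollows fit the description. Next I compute the frames from both views.

```bash
python3 - <<'E'
from workcell import bot
from h import *
cs,cd=bot.camera_info("scene"),bot.camera_info("side")
S=lambda p:(230+p[0]/4,130+p[1]/4)
D=lambda p:(230+p[0]/4,160+p[1]/4)
def tri(a,b):
    o1,d1=ray(cs,*S(a));o2,d2=ray(cd,*D(b));A=np.c_[d1,-d2];s=np.linalg.lstsq(A,o2-o1,rcond=None)[0]
    p,q=o1+s[0]*d1,o2+s[1]*d2;return (p+q)/2,np.linalg.norm(p-q)
# scene order: back(365,37) right(483,133) front(378,220) left(262,120); world x~down,y~right in scene; side x right,y up
C=[tri(a,b) for a,b in [((365,37),(68,325)),((483,133),(168,190)),((378,218),(308,243)),((262,120),(220,390))]]
print("diag options")
for p,e in C: print(p.round(4),round(e,4))
P=np.array([p for p,e in C]);print('centre',P.mean(0).round(4),[np.linalg.norm(P[i]-P[(i+1)%4]).round(4) for i in range(4)],[np.degrees(np.arctan2(*(P[(i+1)%4]-P[i])[1::-1])).round(1) for i in range(4)])
Q=[]
for a,b in [((135,252),(479,398)),((383,330),(457,171))]:
    p,e=tri(a,b);print('post',p.round(4),round(e,4));Q.append(p)
d=Q[1]-Q[0];print(np.linalg.norm(d),'mid',(Q[0]+Q[1])/2,'stand yaw',np.degrees(np.arctan2(-d[0],d[1])))
R=[at(cd,*D(p),.03) for p in [(677,198),(717,395),(708,197),(750,390)]];print(np.round(R,4))
d=R[0]-R[1];print('rail mid',(R[0]+R[1])/2,np.linalg.norm(d),'yaw',np.degrees(np.arctan2(-d[0],d[1])))
print(bot.camera_info('wrist'))
E
```

```text
diag options
[ 0.4078 -0.0692  0.0165] 0.0041
[0.4543 0.0293 0.017 ] 0.0045
[ 0.5368 -0.0112  0.0162] 0.0035
[ 0.4915 -0.109   0.012 ] 0.0042
centre [ 0.4726 -0.04    0.0154] [np.float64(0.1089), np.float64(0.0919), np.float64(0.1078), np.float64(0.0928)] [np.float64(64.7), np.float64(-26.2), np.float64(-114.9), np.float64(154.5)]
post [ 0.6244 -0.1337  0.0395] 0.0053
post [0.6212 0.0228 0.0401] 0.0051
0.15658461756860317 mid [ 0.6227903  -0.05547066  0.03981825] stand yaw 1.187896748129691
[[ 0.7493  0.0091  0.03  ]
 [ 0.7502 -0.1274  0.03  ]
 [ 0.7672  0.0099  0.03  ]
 [ 0.7678 -0.1243  0.03  ]]
rail mid [ 0.74975427 -0.05913864  0.03      ] 0.1364864529578494 yaw 0.4116813266481596
{'fx': 309.70691628693146, 'fy': 309.70691628693146, 'cx': 318.5825196444979, 'cy': 197.36777021213368, 'R': array([[ 2.23476870e-01,  9.74709009e-01, -6.60325472e-04],
       [ 9.37938554e-01, -2.14861886e-01,  2.72223510e-01],
       [ 2.65196829e-01, -6.14550027e-02, -9.62233820e-01]]), 't': array([-0.55068918, -0.0291236 ,  0.39222268])}
```

The two views agree. The board centre is at about (0.473,-0.041) with yaw about -25.5°. The gap is at about (0.624,-0.056) and the rail face at about (0.749,-0.058), with stand yaw about +1°. The side lengths of 109/92 mm confirm this is the large board. I'll move over the spot behind the board.

{"name": "apply_moves", "arguments": {
  "rows": [
    [[0.037,-0.073,0],[0,0,-0.0046]],
    [[0.037,-0.073,0],[0,0,-0.0046]],
    [[0.037,-0.073,0],[0,0,-0.0046]],
    [[0.037,-0.073,0],[0,0,-0.0046]],
    [[0.037,-0.073,0],[0,0,-0.0046]]
  ],
  "jaw": 75
}}

```text
time: 1.5
tcp_pos: [0.2155, 0.3523, 0.2056]
eef_rot: [0.148, 0.989, 0.0, 0.0]
wrist_force: [0.5, 0.1, 0.2]
grip_width: 0.753
grip_force: 0.0
```

{"name": "apply_moves", "arguments": {
  "rows": [
    [[0.037,-0.073,0],[0,0,-0.0046]],
    [[0.037,-0.073,0],[0,0,-0.0046]],
    [[0.037,-0.073,0],[0,0,-0.0046]],
    [[0.037,-0.073,0],[0,0,-0.0046]],
    [[0.037,-0.073,0],[0,0,-0.0046]]
  ]
}}

```text
time: 2.0
tcp_pos: [0.308, 0.1697, 0.2058]
eef_rot: [0.184, 0.983, 0.0, 0.001]
wrist_force: [0.7, 0.3, -0.9]
grip_width: 0.752
grip_force: 0.0
```

{"name": "apply_moves", "arguments": {
  "rows": [
    [[0.037,-0.073,0],[0,0,-0.0046]],
    [[0.037,-0.073,0],[0,0,-0.0046]],
    [[0.037,-0.073,0],[0,0,-0.0046]],
    [[0.037,-0.073,0],[0,0,-0.0046]],
    [[0.037,-0.073,0],[0,0,-0.0046]]
  ]
}}

```text
time: 2.5
tcp_pos: [0.4006, -0.013, 0.2058]
eef_rot: [0.22, 0.976, 0.0, 0.001]
wrist_force: [0.1, 0.7, 0.6]
grip_width: 0.751
grip_force: 0.0
```

{"name": "apply_moves", "arguments": {
  "rows": [
    [[0,0,0],[0,0,0]],
    [[0,0,0],[0,0,0]],
    [[0,0,0],[0,0,0]]
  ]
}}

```text
time: 2.8
tcp_pos: [0.3998, -0.0106, 0.2056]
eef_rot: [0.219, 0.976, 0.0, -0.0]
wrist_force: [0.2, 0.1, -0.3]
grip_width: 0.749
grip_force: 0.0
```

```bash
cat >> h.py <<'E'
def wat(c,u,v,z):
    a=np.array([u-c['cx'],v-c['cy']]);r=np.hypot(*a);th=r/c['fx'];d=np.r_[a/r*np.sin(th),np.cos(th)]
    R=np.array(c['R']);o=-R.T@np.array(c['t']);d=R.T@d;return o+d*(z-o[2])/d[2]
def yaw(q): # fence normal yaw, deg
    from scipy.spatial.transform import Rotation as Ro
    y=Ro.from_quat(q).as_matrix()[:,1];return np.degrees(np.arctan2(-y[0],y[1]))
E
python3 - <<'E'
from workcell import bot
from h import *
s=bot.get_obs();c=bot.camera_info('wrist');im=bot.read_camera('wrist')
print(s['tcp_pos'],yaw(s['eef_rot']),s['joint_positions'],s['grip_width'],s['eef_rot']);cv2.imwrite('pics/w1.png',im)
np.save('w1.npy',im);print(c)
E
```

```text
[ 0.39978524 -0.01056292  0.20555894] -25.245783726368437 [-1.68924504e-01 -2.54394810e-01  1.68712518e+00  5.76548687e-04
  1.70896831e+00 -1.29901947e+00] 0.7493648354501775 [ 2.18533098e-01  9.75829494e-01  2.82426501e-04 -6.76199215e-05]
{'fx': 309.70691628693146, 'fy': 309.70691628693146, 'cx': 318.5825196444979, 'cy': 197.36777021213368, 'R': array([[ 4.27033510e-01,  9.04235798e-01, -6.08866937e-05],
       [ 8.70119632e-01, -4.10903519e-01,  2.72121525e-01],
       [ 2.46037006e-01, -1.16257989e-01, -9.62262891e-01]]), 't': array([-0.16210223, -0.38133032,  0.29231826])}
```

View pics/w1.png

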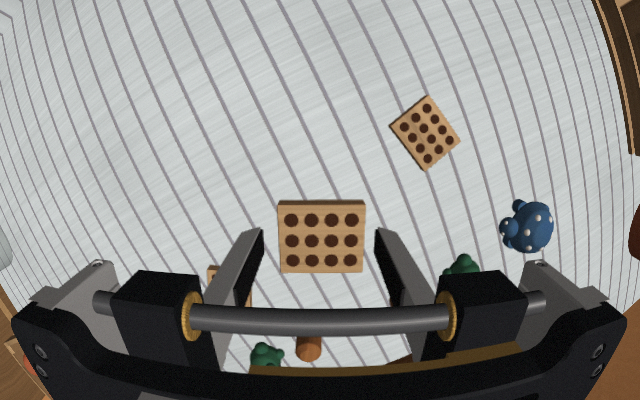

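Wrist: the board is at (322,236), between and nearly square to the fingers, with its top face running from (278,206) to (363,272). The hand blocks the view of the posts. I compute its pose at z=0.024.

```bash
python3 - <<'E'
from workcell import bot
from h import *
c=bot.camera_info('wrist');im=np.load('w1.npy')
P=np.array([wat(c,*p,.024) for p in [(278,206),(366,206),(363,272),(280,272)]]);print(P.round(4))
print(P.mean(0),[np.linalg.norm(P[i]-P[(i+1)%4]).round(4) for i in range(4)],[np.degrees(np.arctan2(*(P[(i+1)%4]-P[i])[1::-1])).round(1) for i in range(4)])
E
```

```text
[[ 0.4102 -0.0693  0.024 ]
 [ 0.4564  0.0286  0.024 ]
 [ 0.5407 -0.01    0.024 ]
 [ 0.4932 -0.1103  0.024 ]]
[ 0.47513717 -0.04026921  0.024     ] [np.float64(0.1083), np.float64(0.0928), np.float64(0.111), np.float64(0.0926)] [np.float64(64.8), np.float64(-24.6), np.float64(-115.3), np.float64(153.7)]
```

{"name": "apply_moves", "arguments": {
  "rows": [
    [[0.001,0.002,-0.079],[0,0,0]],
    [[0.001,0.002,-0.079],[0,0,0]],
    [[0.001,0.002,-0.079],[0,0,0]],
    [[0.001,0.002,-0.079],[0,0,0]],
    [[0,0,-0.079],[0,0,0]]
  ]
}}

```text
time: 3.35
tcp_pos: [0.402, -0.0058, 0.0071]
eef_rot: [0.218, 0.976, 0.0, 0.001]
wrist_force: [0.9, -0.2, -0.3]
grip_width: 0.75
grip_force: 0.0
```

{"name": "apply_moves", "arguments": {
  "rows": [
    [[0,0,0],[0,0,0]],
    [[0,0,0],[0,0,0]],
    [[0.009,-0.0043,0],[0,0,0]],
    [[0.009,-0.0043,0],[0,0,0]],
    [[0.009,-0.0043,0],[0,0,0]]
  ]
}}

```text
time: 3.85
tcp_pos: [0.4177, -0.0142, 0.01]
eef_rot: [0.219, 0.976, 0.0, 0.002]
wrist_force: [0.4, 0.3, -0.2]
grip_width: 0.749
grip_force: 0.0
```

{"name": "apply_moves", "arguments": {
  "rows": [
    [[0.009,-0.0043,0],[0,0,0]],
    [[0.009,-0.0043,0],[0,0,0]],
    [[0.009,-0.0043,0],[0,0,0]],
    [[0.009,-0.0043,0],[0,0,0]],
    [[0.009,-0.0043,0],[0,0,0]]
  ]
}}

```text
time: 4.35
tcp_pos: [0.438, -0.0246, 0.0079]
eef_rot: [0.219, 0.976, 0.0, -0.001]
wrist_force: [-3.5, 2.2, 2.5]
grip_width: 0.75
grip_force: 2.0
```

{"name": "apply_moves", "arguments": {
  "rows": [
    [[0.009,-0.0043,0],[0,0,0]],
    [[0.009,-0.0043,0],[0,0,0]],
    [[0.009,-0.0043,0],[0,0,0]],
    [[0,0,0],[0,0,0]],
    [[0,0,0],[0,0,0.018]]
  ]
}}

```text
time: 4.85
tcp_pos: [0.4518, -0.0315, 0.0079]
eef_rot: [0.191, 0.982, -0.0, 0.0]
wrist_force: [-3.1, -0.4, 1.6]
grip_width: 0.751
grip_force: 1.2
```

{"name": "apply_moves", "arguments": {
  "rows": [
    [[0.001,0,0],[0,0,0.018]],
    [[0.001,0,0],[0,0,0.018]],
    [[0.001,0,0],[0,0,0.018]],
    [[0.001,0,0],[0,0,0.018]],
    [[0.001,0,0],[0,0,0.018]]
  ]
}}

```text
time: 5.35
tcp_pos: [0.4541, -0.0316, 0.0078]
eef_rot: [0.05, 0.999, -0.001, 0.0]
wrist_force: [-1.8, -0.4, 0.5]
grip_width: 0.749
grip_force: 0.8
```

{"name": "apply_moves", "arguments": {
  "rows": [
    [[0.001,0,0],[0,0,0.018]],
    [[0.001,0,0],[0,0,0.018]],
    [[0,0,0],[0,0,0]],
    [[0,0,0],[0,0,0]]
  ]
}}

```text
time: 5.75
tcp_pos: [0.4556, -0.0312, 0.008]
eef_rot: [-0.005, 1.0, -0.0, 0.001]
wrist_force: [-1.1, -0.5, -0.5]
grip_width: 0.747
grip_force: 0.1
```

```bash
python3 - <<'E'
from workcell import bot
from h import *
s=bot.get_obs();c=bot.camera_info('wrist');im=bot.read_camera('wrist');im2=bot.read_camera('side');im3=bot.read_camera('scene')
print(s['time'],s['tcp_pos'],yaw(s['eef_rot']),s['wrist_force'])
A=np.zeros((600,800,3),np.uint8)
A[:300,:400]=cv2.resize(im[100:340,160:480],(400,300));A[:300,400:]=cv2.resize(im2[150:300,220:420],(400,300));A[300:,:400]=cv2.resize(im3[120:270,240:440],(400,300))
cv2.imwrite('pics/c2.png',A);np.save('w2.npy',im)
E
```

```text
5.75 [ 0.45556249 -0.03117699  0.0080169 ] 0.5498589222077789 [-1.12158731 -0.49134638 -0.49968914]
```

View pics/c2.png

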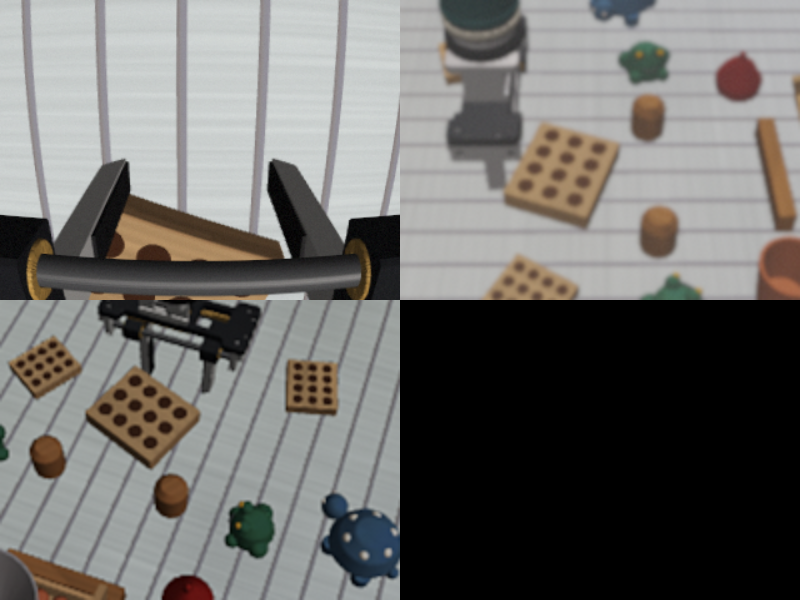

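After the push and turn, the wrist tile shows the −y finger against the board's rear edge, with the board still about 15° off. In side and scene the board's leading edge is still short of the posts. I'll write a silhouette fit for the board and posts in both fixed views.

```bash
cat > fit.py <<'E'
from workcell import bot
from h import *
from scipy.optimize import minimize
import sys
def hullmask(c,V,S=8):
    p=np.array([proj(c,v) for v in V]);h=cv2.convexHull(((p+.5)*S*16-8).astype(np.int32))
    return h
def iou(c,sets,m,win,S=4):
    x0,y0,x1,y1=win;A=np.zeros(((y1-y0)*S,(x1-x0)*S),np.uint8)
    for V in sets:
        p=np.array([proj(c,v) for v in V]);p=(p+.5-[x0,y0])*S
        cv2.fillConvexPoly(A,cv2.convexHull((p*16).astype(np.int32)),1,shift=4)
    M=cv2.resize(m[y0:y1,x0:x1].astype(np.uint8),None,fx=S,fy=S,interpolation=cv2.INTER_NEAREST)
    return (A&M).sum()/max(1,(A|M).sum())
def board(x,y,a):
    R=np.array([[np.cos(a),-np.sin(a)],[np.sin(a),np.cos(a)]])
    return [[*(R@[sx*.048,sy*.055]+[x,y]),z] for sx in(-1,1) for sy in(-1,1) for z in(0,.024)]
def posts(x,y,a):
    r=[]
    for s in(-1,1):
        cx,cy=x-s*.079*np.sin(a),y+s*.079*np.cos(a)
        r.append([[cx+.02*np.cos(t),cy+.02*np.sin(t),z] for t in np.linspace(0,6.28,24) for z in(0,.05)])
    return r
def solve(f,x0):
    r=minimize(f,x0,method='Nelder-Mead',options=dict(initial_simplex=[x0]+[np.add(x0,d) for d in([.006,0,0],[0,.006,0],[0,0,.06])],xatol=1e-4,fatol=1e-4));return r.x,r.fun
def show(n,r): print(n,'x %.4f y %.4f yaw %.2f cost %.3f'%(r[0][0],r[0][1],np.degrees(r[0][2]),r[1]))
def boardfit(x0,cams=("scene","side")):
    fs=[]
    for n in cams:
        bot.read_camera(n);c=bot.camera_info(n);g=proj(c,[x0[0],x0[1],.02])
        ds=[d for d in bot.masks_of(n,"board") if np.hypot(*(np.array([(d['rect'][0]+d['rect'][2])/2,(d['rect'][1]+d['rect'][3])/2])-g))<18]
        if not ds: print(n,'no mask');continue
        m=ds[0]['region'];w=[int(g[0])-60,int(g[1])-60,int(g[0])+60,int(g[1])+60]
        f=lambda p,c=c,m=m,w=w:1-iou(c,[board(*p)],m,w);fs.append(f);show(n,solve(f,x0))
    r=solve(lambda p:sum(f(p) for f in fs)/len(fs),x0);show('both',r);return r[0]
E
python3 - <<'E'
from fit import *
boardfit([.505,-.055,-.26])
fs=[]
for n in("scene","side"):
    im=bot.read_camera(n);c=bot.camera_info(n);hsv=cv2.cvtColor(im,cv2.COLOR_BGR2HSV)
    P=posts(.623,-.057,.01);pp=np.array([proj(c,v) for s in P for v in s]);
    x0,y0=pp.min(0).astype(int)-8;x1,y1=pp.max(0).astype(int)+9
    m=np.zeros(im.shape[:2],bool)
    for s in P:
        q=np.array([proj(c,v) for v in s]);a,b=q.min(0).astype(int)-5;e,d=q.max(0).astype(int)+6
        m[b:d,a:e]=(hsv[b:d,a:e,1]>90)&(hsv[b:d,a:e,0]<25)
    print(n,m.sum())
    f=lambda p,c=c,m=m,w=(x0,y0,x1,y1):1-iou(c,posts(*p),m,w);fs.append(f);show(n,solve(f,[.623,-.057,.01]))
show('posts',solve(lambda p:sum(f(p) for f in fs)/2,[.623,-.057,.01]))
E
```

```text
scene x 0.5238 y -0.0512 yaw -19.43 cost 0.068
side x 0.5267 y -0.0533 yaw -18.99 cost 0.070
both x 0.5252 y -0.0513 yaw -18.34 cost 0.073
scene 614
scene x 0.6258 y -0.0550 yaw 0.15 cost 0.275
side 506
side x 0.6246 y -0.0519 yaw 1.69 cost 0.472
posts x 0.6252 y -0.0547 yaw 1.03 cost 0.374
```

{"name": "apply_moves", "arguments": {
  "rows": [
    [[-0.024,0,0],[0,0,0]],
    [[0,-0.02,0],[0,0,0.0015]],
    [[0,-0.02,0],[0,0,0]],
    [[0.01,0,0],[0,0,0]],
    [[0.01,0,0],[0,0,0]]
  ]
}}

```text
time: 6.7
tcp_pos: [0.4537, -0.0516, 0.0082]
eef_rot: [-0.007, 1.0, 0.0, 0.0]
wrist_force: [0.2, -0.1, -0.1]
grip_width: 0.752
grip_force: 0.0
```

{"name": "apply_moves", "arguments": {
  "rows": [
    [[0.01,0,0],[0,0,0]],
    [[0.008,0,0],[0,0,0]],
    [[0.008,0,0],[0,0,0]],
    [[0.008,0,0],[0,0,0]],
    [[0.008,0,0],[0,0,0]]
  ]
}}

```text
time: 7.2
tcp_pos: [0.4744, -0.0509, 0.008]
eef_rot: [-0.008, 1.0, -0.0, -0.0]
wrist_force: [-3.6, -0.6, 1.9]
grip_width: 0.748
grip_force: 1.4
```

{"name": "apply_moves", "arguments": {
  "rows": [
    [[0.006,0,0],[0,0,0]],
    [[0.006,0,0],[0,0,0]],
    [[0,0,0],[0,0,0]],
    [[0,0,0],[0,0,0]]
  ]
}}

```text
time: 7.6
tcp_pos: [0.4807, -0.0506, 0.0079]
eef_rot: [-0.008, 1.0, 0.0, 0.001]
wrist_force: [0.4, -1.0, -0.6]
grip_width: 0.754
grip_force: 0.1
```

```bash
python3 - <<'E'
from fit import *
s=bot.get_obs();print(s['time'],s['tcp_pos'],yaw(s['eef_rot']),s['wrist_force'])
boardfit([.535,-.053,-.1])
E
```

```text
7.6 [ 0.48070419 -0.05061885  0.00792145] 0.9015744439646938 [ 0.4001713  -0.95586468 -0.60750631]
scene x 0.5452 y -0.0414 yaw -11.93 cost 0.055
side x 0.5475 y -0.0420 yaw -10.66 cost 0.086
both x 0.5464 y -0.0417 yaw -10.92 cost 0.078
```

Board is now at (0.546,-0.042), yaw -11°. The corner stuck to the finger, so it drifted in +y. I'll now lift, shut the fingers, and pull the board back from its front edge near the +y corner. That turns it the right way and moves it in −y.

{"name": "apply_moves", "arguments": {
  "rows": [
    [[-0.012,0,0],[0,0,0]],
    [[0,0,0.072],[0,0,0]],
    [[0,0,0.072],[0,0,0]],
    [[0.0725,0.0183,0],[0,0,0]],
    [[0.0725,0.0183,0],[0,0,0]]
  ],
  "jaw": 0
}}

```text
time: 8.3
tcp_pos: [0.5482, -0.0328, 0.0827]
eef_rot: [-0.007, 1.0, -0.0, 0.003]
wrist_force: [0.9, -0.5, 1.0]
grip_width: 0.358
grip_force: 0.0
```

{"name": "apply_moves", "arguments": {
  "rows": [
    [[0.0725,0.0183,0],[0,0,0]],
    [[0.0725,0.0183,0],[0,0,0]],
    [[0,0,0],[0,0,0]],
    [[0,0,0],[0,0,0]],
    [[0,0,0],[0,0,0]]
  ]
}}

```text
time: 8.8
tcp_pos: [0.6179, -0.0146, 0.0799]
eef_rot: [-0.008, 1.0, 0.0, -0.001]
wrist_force: [0.5, -0.1, -0.9]
grip_width: 0.005
grip_force: 0.0
```

{"name": "apply_moves", "arguments": {
  "rows": [
    [[0.004,0,-0.048],[0,0,0]],
    [[0,0,-0.048],[0,0,0]],
    [[0,0,-0.048],[0,0,0]],
    [[0,0,0],[0,0,0]],
    [[0,0,0],[0,0,0]]
  ]
}}

```text
time: 9.3
tcp_pos: [0.6203, -0.0147, 0.0086]
eef_rot: [-0.007, 1.0, 0.0, -0.0]
wrist_force: [-0.4, -0.1, 0.4]
grip_width: 0.003
grip_force: 0.0
```

{"name": "apply_moves", "arguments": {
  "rows": [
    [[-0.01,0,0],[0,0,0]],
    [[-0.01,0,0],[0,0,0]],
    [[-0.008,0,0],[0,0,0]],
    [[-0.008,0,0],[0,0,0]],
    [[-0.008,0,0],[0,0,0]]
  ]
}}

```text
time: 9.8
tcp_pos: [0.5998, -0.0143, 0.0092]
eef_rot: [-0.008, 1.0, 0.0, 0.001]
wrist_force: [2.2, 0.4, 2.2]
grip_width: 0.003
grip_force: 1.1
```

{"name": "apply_moves", "arguments": {
  "rows": [
    [[-0.008,0,0],[0,0,0]],
    [[-0.008,0,0],[0,0,0]],
    [[-0.006,0,0],[0,0,0]],
    [[0,0,0],[0,0,0]],
    [[0,0,0],[0,0,0]]
  ]
}}

```text
time: 10.3
tcp_pos: [0.5873, -0.0146, 0.0075]
eef_rot: [-0.008, 1.0, -0.0, -0.001]
wrist_force: [1.2, 0.2, 0.5]
grip_width: 0.005
grip_force: 0.4
```

```bash
python3 - <<'E'
from fit import *
s=bot.get_obs();print(s['time'],s['tcp_pos'],yaw(s['eef_rot']),s['wrist_force'])
boardfit([.532,-.048,-.05])
E
```

```text
10.3 [ 0.58732807 -0.01458256  0.00752784] 0.8898982407788287 [1.22534794 0.24076196 0.48264025]
scene x 0.5278 y -0.0480 yaw 0.39 cost 0.802
side x 0.5293 y -0.0497 yaw 1.01 cost 0.093
both x 0.5295 y -0.0493 yaw 1.09 cost 0.449
```

Side fit: board at (0.529,-0.050), yaw about 1°, so it is square. The scene mask was split by the arm. I'll raise the hand and put the wrist camera over the gap to see board, posts and rail in one view.

{"name": "apply_moves", "arguments": {
  "rows": [
    [[0.016,0,0],[0,0,0]],
    [[0,0,0.08],[0,0,0]],
    [[0,0,0.08],[0,0,0]],
    [[0.02,-0.015,0.08],[0,0,0]],
    [[0.05,-0.02,0.08],[0,0,0]]
  ],
  "jaw": 75
}}

```text
time: 11.0
tcp_pos: [0.6305, -0.0316, 0.1697]
eef_rot: [-0.008, 1.0, 0.0, -0.001]
wrist_force: [0.8, 0.1, -0.4]
grip_width: 0.393
grip_force: 0.0
```

{"name": "apply_moves", "arguments": {
  "rows": [
    [[0.06,-0.02,0.04],[0,0,0]],
    [[0.06,-0.02,0],[0,0,0]],
    [[0,0,0],[0,0,0]],
    [[0,0,0],[0,0,0]],
    [[0,0,0],[0,0,0]]
  ]
}}

```text
time: 11.5
tcp_pos: [0.6903, -0.0515, 0.1872]
eef_rot: [-0.008, 1.0, 0.0, -0.001]
wrist_force: [-1.0, 0.2, 0.1]
grip_width: 0.748
grip_force: 0.0
```

```bash
python3 - <<'E'
from workcell import bot
from h import *
s=bot.get_obs();c=bot.camera_info('wrist');im=bot.read_camera('wrist')
print(s['time'],s['tcp_pos'],yaw(s['eef_rot']));np.save('w3.npy',im)
cv2.imwrite('pics/w3.png',cv2.resize(im[20:320,120:520],(800,600),interpolation=cv2.INTER_CUBIC))
import pickle;pickle.dump(c,open('w3.pkl','wb'))
E
```

```text
11.5 [ 0.69029872 -0.05154228  0.18716192] 0.9006850705305587
```

View pics/w3.png

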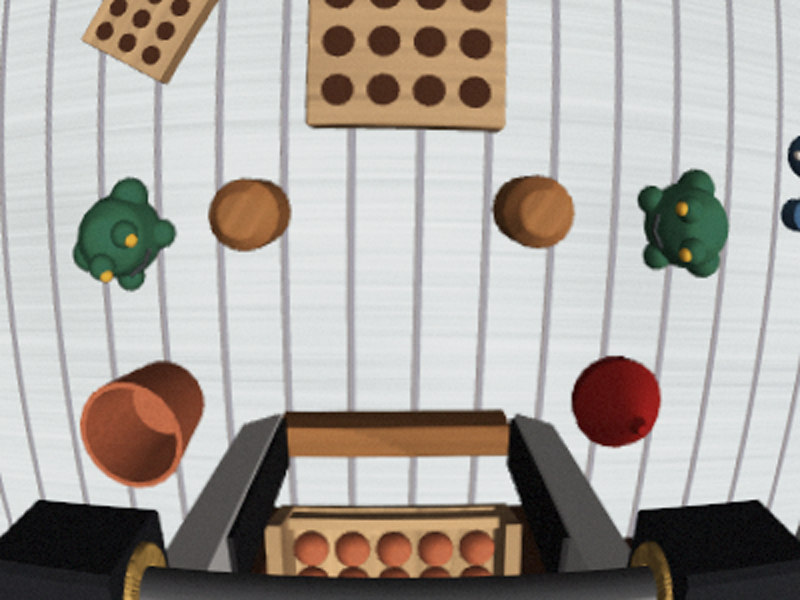

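Crop: the board front edge is at y≈126, spanning x=308 to 505. The posts are at (248,214) and (536,212), and the rail at (398,425). The frogs, cup and top are standing in place. The board sits slightly right (+y) of the post midline. I fit both silhouettes in this one picture.

```bash
cat > wfit.py <<'E'
import fit
from fit import *
def wproj(c,X):
    p=np.array(c['R'])@np.asarray(X,float)+c['t'];r=np.hypot(p[0],p[1]);th=np.arctan2(r,p[2]);return np.array([c['cx'],c['cy']])+c['fx']*th*p[:2]/r
def analyse(im,c,b0,p0=(.6245,-.055,.015)):
    fit.proj=wproj;hsv=cv2.cvtColor(im,cv2.COLOR_BGR2HSV);W=(hsv[...,1]>75)&((hsv[...,0]<28)|(hsv[...,0]>170))
    out=[]
    for name,g,x0 in(('posts',posts,p0),('board',lambda *p:[board(*p)],b0)):
        S=g(*x0);m=np.zeros(W.shape,bool);lo=[];
        for V in S:
            q=np.array([wproj(c,v) for v in V]);a,b=np.maximum(q.min(0).astype(int)-9,0);e,d=q.max(0).astype(int)+10
            n,l,st,_=cv2.connectedComponentsWithStats(W[b:d,a:e].astype(np.uint8))
            k=1+np.argmax(st[1:,4]);mm=(l==k).astype(np.uint8)
            cn=cv2.findContours(mm,0,1)[0];cv2.drawContours(mm,cn,-1,1,-1);m[b:d,a:e]|=mm>0;lo+=[[a,b],[e,d]]
        w=(*np.min(lo,0),*np.max(lo,0))
        r=solve(lambda p:1-iou(c,g(*p),m,w),list(x0));show(name,r);out.append(r[0])
    return out
def rel(P,B):
    a=P[2];d=np.array([B[0]-P[0],B[1]-P[1]]);print('board in gap frame dx %.4f dy %.4f dyaw %.2f deg'%(d@[np.cos(a),np.sin(a)],d@[-np.sin(a),np.cos(a)],np.degrees(B[2]-a)))
E
python3 - <<'E'
from wfit import *
import pickle
im=np.load('w3.npy');c=pickle.load(open('w3.pkl','rb'))
P,B=analyse(im,c,(.5295,-.0495,.02));rel(P,B)
C=lambda p:(120+p[0]/2,20+p[1]/2)
for p in [(288,425),(505,424)]: print('rail top near',wat(c,*C(p),.03).round(4))
for p in [(288,412),(503,411)]: print('rail foot near',wat(c,*C(p),.0).round(4))
F=[wat(c,*C(p),.024) for p in [(308,124),(505,129)]];print(np.round(F,4))
E
```

```text
posts x 0.6257 y -0.0556 yaw 1.44 cost 0.162
board x 0.5294 y -0.0489 yaw 0.26 cost 0.027
board in gap frame dx -0.0961 dy 0.0091 dyaw -1.18 deg
rail top near [ 0.7511 -0.1147  0.03  ]
rail top near [0.7485 0.0137 0.03  ]
rail foot near [ 0.7545 -0.1199  0.    ]
rail foot near [0.7516 0.0176 0.    ]
[[ 0.5783 -0.1015  0.024 ]
 [ 0.579   0.0065  0.024 ]]
```

Consistent: gap at (0.625,-0.0555), stand yaw about 1.3°, rail mid at about (0.750,-0.052). The board is about 8.5 mm too far in +y and 1.2° short. I'll nudge it in −y with shut fingers on its +y side, just behind centre.

{"name": "apply_moves", "arguments": {
  "rows": [
    [[-0.066,0.034,0],[0,0,0]],
    [[-0.066,0.034,0],[0,0,0]],
    [[-0.066,0.034,0],[0,0,0]],
    [[-0.066,0.034,0],[0,0,0]],
    [[-0.066,0.034,0],[0,0,0.002]]
  ],
  "jaw": 0
}}

```text
time: 12.05
tcp_pos: [0.5237, 0.034, 0.1883]
eef_rot: [-0.011, 1.0, 0.0, 0.0]
wrist_force: [-0.4, 0.7, 1.7]
grip_width: 0.362
grip_force: 0.0
```

{"name": "apply_moves", "arguments": {
  "rows": [
    [[0,0,0],[0,0,0]],
    [[0,0,0],[0,0,0]],
    [[0,0,0],[0,0,0]],
    [[0,0,-0.06],[0,0,0]],
    [[0,0,-0.06],[0,0,0]]
  ]
}}

```text
time: 12.55
tcp_pos: [0.5282, 0.0324, 0.1286]
eef_rot: [-0.01, 1.0, -0.0, 0.002]
wrist_force: [0.5, -0.2, -0.5]
grip_width: 0.007
grip_force: 0.0
```

{"name": "apply_moves", "arguments": {
  "rows": [
    [[-0.004,0,-0.08],[0,0,0]],
    [[0,0,-0.08],[0,0,0]],
    [[0,0,-0.08],[0,0,0]],
    [[0,0,0],[0,0,0]],
    [[0,-0.01,0],[0,0,0]]
  ]
}}

```text
time: 13.05
tcp_pos: [0.5243, 0.0278, 0.0071]
eef_rot: [-0.011, 1.0, 0.0, -0.001]
wrist_force: [1.1, -0.2, 0.2]
grip_width: 0.008
grip_force: 0.0
```

{"name": "apply_moves", "arguments": {
  "rows": [
    [[0,-0.007,0],[0,0,0]],
    [[0,-0.007,0],[0,0,0]],
    [[0,-0.006,0],[0,0,0]],
    [[0,-0.006,0],[0,0,0]],
    [[0,-0.006,0],[0,0,0]]
  ]
}}

```text
time: 13.55
tcp_pos: [0.5247, 0.0127, 0.009]
eef_rot: [-0.011, 1.0, 0.001, 0.001]
wrist_force: [0.6, 3.9, 2.6]
grip_width: 0.002
grip_force: 1.7
```

{"name": "apply_moves", "arguments": {
  "rows": [
    [[0,-0.003,0],[0,0,0]],
    [[0,0,0],[0,0,0]],
    [[0,0,0],[0,0,0]]
  ]
}}

```text
time: 13.85
tcp_pos: [0.5244, 0.0108, 0.0082]
eef_rot: [-0.011, 1.0, 0.0, 0.0]
wrist_force: [0.9, 2.5, 3.6]
grip_width: 0.005
grip_force: 1.6
```

{"name": "apply_moves", "arguments": {
  "rows": [
    [[0,0.02,0],[0,0,0]],
    [[0,0.01,0.08],[0,0,0]],
    [[0,0,0.09],[0,0,0]],
    [[0,0,0.09],[0,0,0]],
    [[0,0,0.09],[0,0,0]]
  ]
}}

```text
time: 14.35
tcp_pos: [0.5233, 0.0254, 0.1837]
eef_rot: [-0.011, 1.0, -0.001, -0.001]
wrist_force: [1.7, -0.7, -0.6]
grip_width: 0.006
grip_force: 0.0
```

{"name": "apply_moves", "arguments": {
  "rows": [
    [[0.065,-0.035,0.01],[0,0,0]],
    [[0.065,-0.035,0],[0,0,0]],
    [[0.065,-0.035,0],[0,0,0]],
    [[0.065,-0.035,0],[0,0,0]],
    [[0,-0.015,0],[0,0,0]]
  ],
  "jaw": 75
}}

```text
time: 14.85
tcp_pos: [0.6559, -0.0538, 0.1839]
eef_rot: [-0.01, 1.0, -0.001, -0.002]
wrist_force: [0.0, -0.2, -0.6]
grip_width: 0.392
grip_force: 0.0
```

{"name": "apply_moves", "arguments": {
  "rows": [
    [[0,0,0],[0,0,0]],
    [[0,0,0],[0,0,0]],
    [[0,0,0],[0,0,0]]
  ]
}}

```text
time: 15.15
tcp_pos: [0.6533, -0.0511, 0.1887]
eef_rot: [-0.011, 1.0, -0.0, 0.0]
wrist_force: [0.2, 0.5, -0.3]
grip_width: 0.649
grip_force: 0.0
```

```bash
python3 - <<'E'
from wfit import *
s=bot.get_obs();c=bot.camera_info('wrist');im=bot.read_camera('wrist')
print(s['time'],s['tcp_pos'],yaw(s['eef_rot']))
cv2.imwrite('pics/w4.png',cv2.resize(im[0:300,120:520],(800,600),interpolation=cv2.INTER_CUBIC))
P,B=analyse(im,c,(.5295,-.0565,.02));rel(P,B)
E
```

```text
15.15 [ 0.653303   -0.05108935  0.18871584] 1.2916649322321327
posts x 0.6254 y -0.0559 yaw 1.56 cost 0.167
board x 0.5301 y -0.0562 yaw 1.19 cost 0.020
board in gap frame dx -0.0953 dy 0.0023 dyaw -0.37 deg
```

View pics/w4.png

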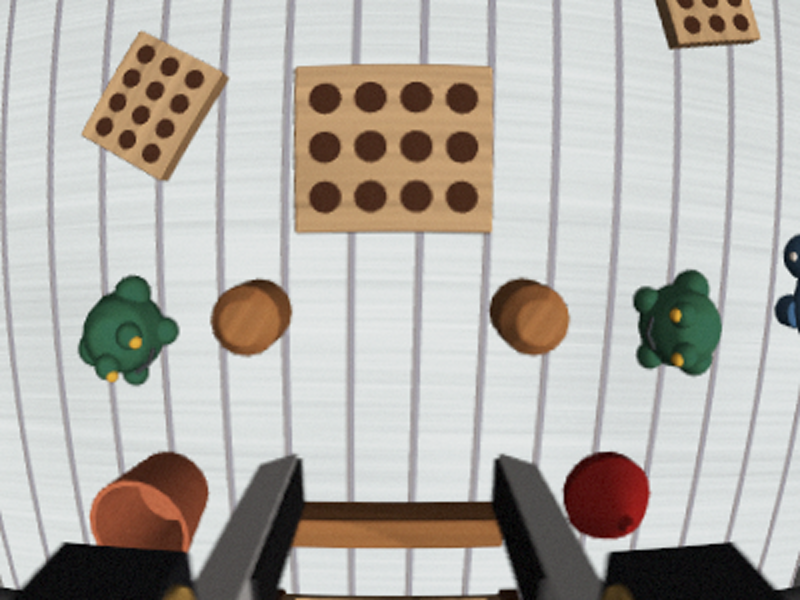

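Wrist: the board spans crop x=295 to 493, rear edge at y=66, front at y=232, square. The posts' midline is at x≈390.5, so the board is still +2 mm off, and that can be taken out during the push. The bystanders have not moved. I go behind the board for the fence push.

{"name": "apply_moves", "arguments": {
  "rows": [
    [[-0.076,-0.0026,0],[0,0,0]],
    [[-0.076,-0.0026,0],[0,0,0]],
    [[-0.076,-0.0026,0],[0,0,0]],
    [[-0.076,-0.0026,0],[0,0,0]],
    [[-0.076,-0.0026,0],[0,0,0.001]]
  ]
}}

```text
time: 15.7
tcp_pos: [0.462, -0.0578, 0.1885]
eef_rot: [-0.013, 1.0, -0.0, 0.001]
wrist_force: [-0.3, -0.1, -0.7]
grip_width: 0.748
grip_force: 0.0
```

{"name": "apply_moves", "arguments": {
  "rows": [
    [[0,0,0],[0,0,0]],
    [[0,0,0],[0,0,0]],
    [[0,0,0],[0,0,0]],
    [[0,0,-0.06],[0,0,0]],
    [[0,0,-0.06],[0,0,0]]
  ]
}}

```text
time: 16.2
tcp_pos: [0.4664, -0.0586, 0.1286]
eef_rot: [-0.013, 1.0, -0.0, 0.002]
wrist_force: [-0.4, 0.2, 0.6]
grip_width: 0.751
grip_force: 0.0
```

{"name": "apply_moves", "arguments": {
  "rows": [
    [[-0.01,0.002,-0.08],[0,0,0]],
    [[0,0,-0.08],[0,0,0]],
    [[0,0,-0.08],[0,0,0]],
    [[0,0,0],[0,0,0]],
    [[0,0,0],[0,0,0]]
  ]
}}

```text
time: 16.7
tcp_pos: [0.4597, -0.0573, 0.0082]
eef_rot: [-0.013, 1.0, 0.0, -0.001]
wrist_force: [0.3, -0.4, 0.5]
grip_width: 0.752
grip_force: 0.0
```

{"name": "apply_moves", "arguments": {
  "rows": [
    [[0.01,0.0002,0],[0,0,0]],
    [[0.01,0.0002,0],[0,0,0]],
    [[0.008,0,0],[0,0,0]],
    [[0.008,0,0],[0,0,0]],
    [[0.008,-0.0004,0],[0,0,0]]
  ]
}}

```text
time: 17.2
tcp_pos: [0.481, -0.0573, 0.0085]
eef_rot: [-0.013, 1.0, 0.0, -0.0]
wrist_force: [-4.6, -0.3, 2.6]
grip_width: 0.75
grip_force: 1.9
```

{"name": "apply_moves", "arguments": {
  "rows": [
    [[0.01,-0.0008,0],[0,0,0]],
    [[0.01,-0.0008,0],[0,0,0]],
    [[0.01,-0.0008,0],[0,0,0]],
    [[0.01,-0.0004,0],[0,0,0]],
    [[0,0,0],[0,0,0]]
  ]
}}

```text
time: 17.7
tcp_pos: [0.5026, -0.0589, 0.008]
eef_rot: [-0.012, 1.0, -0.0, 0.001]
wrist_force: [0.7, -0.4, -0.2]
grip_width: 0.749
grip_force: 0.0
```

```bash
python3 - <<'E'
from fit import *
s=bot.get_obs();print(s['time'],s['tcp_pos'],yaw(s['eef_rot']),s['wrist_force'])
boardfit([s['tcp_pos'][0]+.056,-.057,.02])
E
```

```text
17.7 [ 0.50259782 -0.05890705  0.00795473] 1.4284489097195423 [ 0.68018728 -0.42750127 -0.24833856]
scene x 0.5579 y -0.0556 yaw 2.07 cost 0.092
side x 0.5625 y -0.0576 yaw -0.13 cost 0.184
both x 0.5600 y -0.0568 yaw 0.94 cost 0.142
```

On line with the gap. I push through, watching the force.

{"name": "apply_moves", "arguments": {
  "rows": [
    [[0.01,0.0001,0],[0,0,0]],
    [[0.01,0.0002,0],[0,0,0]],
    [[0.01,0.0002,0],[0,0,0]],
    [[0.01,0.0002,0],[0,0,0]],
    [[0.01,0.0003,0],[0,0,0]]
  ]
}}

```text
time: 18.4
tcp_pos: [0.5266, -0.0583, 0.0079]
eef_rot: [-0.012, 1.0, 0.0, -0.0]
wrist_force: [-1.4, -0.3, 0.8]
grip_width: 0.749
grip_force: 0.9
```

{"name": "apply_moves", "arguments": {
  "rows": [
    [[0.01,0.0002,0],[0,0,0]],
    [[0.01,0.0003,0],[0,0,0]],
    [[0.01,0.0002,0],[0,0,0]],
    [[0.01,0.0003,0],[0,0,0]],
    [[0.01,0.0002,0],[0,0,0]]
  ]
}}

```text
time: 18.9
tcp_pos: [0.5516, -0.0576, 0.0079]
eef_rot: [-0.012, 1.0, 0.0, 0.0]
wrist_force: [-0.7, 0.5, -1.0]
grip_width: 0.754
grip_force: 0.5
```

```bash
python3 - <<'E'
from fit import *
s=bot.get_obs();print(s['time'],s['tcp_pos'],yaw(s['eef_rot']),s['wrist_force'])
boardfit([s['tcp_pos'][0]+.056,-.057,.02])
E
```

```text
18.9 [ 0.55157795 -0.05759105  0.00789075] 1.4311808422302814 [-0.72518857  0.49610393 -0.99201993]
scene x 0.6062 y -0.0560 yaw 1.28 cost 0.064
side x 0.6117 y -0.0572 yaw -0.60 cost 0.297
both x 0.6086 y -0.0563 yaw 1.54 cost 0.188
```

{"name": "apply_moves", "arguments": {
  "rows": [
    [[0.01,0.0002,0],[0,0,0]],
    [[0.01,0.0003,0],[0,0,0]],
    [[0.01,0.0002,0],[0,0,0]],
    [[0.01,0.0003,0],[0,0,0]],
    [[0.01,0.0002,0],[0,0,0]]
  ]
}}

```text
time: 19.6
tcp_pos: [0.5763, -0.0571, 0.0082]
eef_rot: [-0.012, 1.0, 0.0, -0.0]
wrist_force: [-4.0, -0.2, 3.7]
grip_width: 0.749
grip_force: 2.1
```

{"name": "apply_moves", "arguments": {
  "rows": [
    [[0.01,0.0002,0],[0,0,0]],
    [[0.01,0.0003,0],[0,0,0]],
    [[0.01,0.0002,0],[0,0,0]],
    [[0.01,0.0003,0],[0,0,0]],
    [[0.01,0.0002,0],[0,0,0]]
  ]
}}

```text
time: 20.1
tcp_pos: [0.6015, -0.0564, 0.008]
eef_rot: [-0.012, 1.0, 0.0, -0.0]
wrist_force: [-4.1, -0.7, 3.1]
grip_width: 0.75
grip_force: 2.0
```

{"name": "apply_moves", "arguments": {
  "rows": [
    [[0.01,0.0002,0],[0,0,0]],
    [[0.01,0.0003,0],[0,0,0]],
    [[0.01,0.0002,0],[0,0,0]],
    [[0.01,0.0003,0],[0,0,0]],
    [[0.006,0.0002,0],[0,0,0]]
  ]
}}

```text
time: 20.6
tcp_pos: [0.6246, -0.0559, 0.008]
eef_rot: [-0.013, 1.0, 0.0, 0.0]
wrist_force: [-4.5, -0.9, 4.7]
grip_width: 0.75
grip_force: 2.1
```

{"name": "apply_moves", "arguments": {
  "rows": [
    [[0.006,0.0002,0],[0,0,0]],
    [[0.006,0.0001,0],[0,0,0]],
    [[0.006,0.0002,0],[0,0,0]],
    [[0.006,0.0001,0],[0,0,0]]
  ]
}}

```text
time: 21.0
tcp_pos: [0.6363, -0.0556, 0.008]
eef_rot: [-0.012, 1.0, 0.0, -0.0]
wrist_force: [-3.9, 0.4, 3.4]
grip_width: 0.75
grip_force: 2.0
```

Expected contact at TCP x≈0.646. I creep in 2 mm rows.

{"name": "apply_moves", "arguments": {
  "rows": [
    [[0.004,0.0001,0],[0,0,0]],
    [[0.004,0.0001,0],[0,0,0]],
    [[0.004,0.0001,0],[0,0,0]]
  ]
}}

```text
time: 21.3
tcp_pos: [0.6422, -0.0554, 0.008]
eef_rot: [-0.012, 1.0, 0.0, -0.0]
wrist_force: [-4.2, -0.4, 3.3]
grip_width: 0.751
grip_force: 2.0
```

{"name": "apply_moves", "arguments": {
  "rows": [
    [[0.004,0.0001,0],[0,0,0]],
    [[0.002,0,0],[0,0,0]]
  ]
}}

```text
time: 21.5
tcp_pos: [0.6441, -0.0553, 0.008]
eef_rot: [-0.012, 1.0, 0.0, -0.001]
wrist_force: [-8.0, 0.1, 6.9]
grip_width: 0.751
grip_force: 4.2
```

{"name": "apply_moves", "arguments": {
  "rows": [
    [[0.002,0,0],[0,0,0]],
    [[0.002,0,0],[0,0,0]]
  ]
}}

```text
time: 21.7
tcp_pos: [0.6441, -0.0553, 0.008]
eef_rot: [-0.012, 1.0, 0.0, -0.004]
wrist_force: [-13.6, -0.3, 9.8]
grip_width: 0.752
grip_force: 6.6
```

Stopped against the rail: x stays at 0.644 while the force rises to 14 N. I back off, lift clear and look.

{"name": "apply_moves", "arguments": {
  "rows": [
    [[-0.01,0,0],[0,0,0]],
    [[-0.03,0,0],[0,0,0]],
    [[-0.03,0,0],[0,0,0]],
    [[0,0,0.07],[0,0,0]],
    [[0,0,0.08],[0,0,0]]
  ]
}}

```text
time: 22.2
tcp_pos: [0.611, -0.0549, 0.0808]
eef_rot: [-0.012, 1.0, 0.001, -0.002]
wrist_force: [0.2, -0.7, 0.2]
grip_width: 0.751
grip_force: 0.0
```

{"name": "apply_moves", "arguments": {
  "rows": [
    [[-0.06,0,0.08],[0,0,0]],
    [[-0.08,0,0.08],[0,0,0]],
    [[-0.08,0,0],[0,0,0]],
    [[-0.08,0,0],[0,0,0]],
    [[-0.08,0,0],[0,0,0]]
  ]
}}

```text
time: 22.7
tcp_pos: [0.4268, -0.0554, 0.1588]
eef_rot: [-0.013, 1.0, -0.0, 0.002]
wrist_force: [-0.8, -0.2, 1.0]
grip_width: 0.747
grip_force: 0.0
```

```bash
python3 - <<'E'
from fit import *
s=bot.get_obs();print(s['time'],s['tcp_pos'],s['wrist_force'])
boardfit([.702,-.054,.02],("side",))
im2=bot.read_camera('side');im3=bot.read_camera('scene')
A=np.zeros((600,800,3),np.uint8)
A[:,:400]=cv2.resize(im2[140:320,310:430],(400,600));A[:,400:]=cv2.resize(im3[170:320,240:340],(400,600))
cv2.imwrite('pics/f.png',A)
E
```

```text
22.7 [ 0.42680647 -0.05541028  0.158772  ] [-0.76644369 -0.21715019  0.96422679]
side x 0.7017 y -0.0545 yaw 1.21 cost 0.040
both x 0.7017 y -0.0545 yaw 1.21 cost 0.040
```

View pics/f.png

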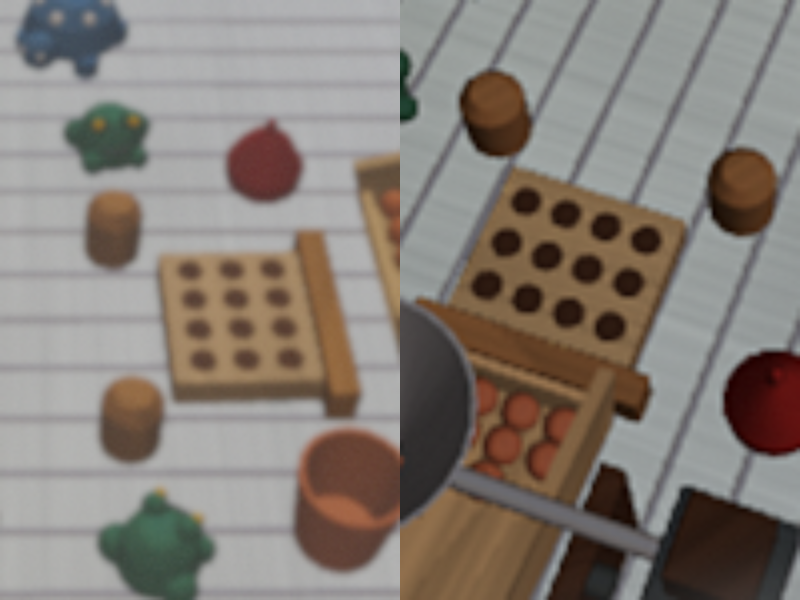

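Both views show the board past the posts, flush and square against the rail and about equally far from its two ends. The turtle, frogs, top and cup stand in place, and the hand is clear, so I hand in.

```bash
python3 -c "
from workcell import bot
print(bot.sign_off())"
```

```text
the job is handed in; nothing more can be done
None
```

The large marble board was pushed through the gap and, by the last camera check, rests flat, square and about centred against the stop rail with the hand clear; I handed it in at about 23 s, and the sign-off returned no verdict.

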